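# Shut the bottle cupboard past its roller catch

### The job

Both little plywood cupboards on the workshop table stand ajar. Push the door of the wide plain one shut until its roller catch snaps and holds it flush. Leave the door of the smaller slatted cupboard ajar just as it is, because the fresh balms inside are still airing, and do not disturb the metal bottle standing in front of the cupboards.

Things in the scene. Friction and masses are not known exactly. Their poses are not given: they have to be found in the camera images.
- store_door (a joint): Hinge angle (rad) of the plain plywood door to shut; 0 = shut flush, grows as it opens to the robot; starts 0.35-0.65. Swings lightly down to 0.11, where the sprung roller meets it: then about 8 N near the free edge; past 0.045 the roller snaps it to a rigid stop and holds. Wider, taller cupboard: 240 wide, 160 deep, 200 mm high, plain roof. Vertical hinge, left seen from robot.
- store_push (a point): Spot to push, on the outer face of the door to shut (230 wide, 193 high, 15 mm thick): 190 mm from the hinge line, 40 from the free edge, 20 below the door's top, which is 198 mm above the table. Axes turn with the door: x square into the door (push this way), y towards the hinge line (at x = 0, y = +190 mm), z up. A knob, 35 mm long, sticks out 88 mm lower.
- airing_edge (a point): Outer top corner of the free edge of the slatted door to leave alone (180 wide, 148 high, 15 mm thick), on the smaller cupboard (190 wide, 160 deep, 155 mm high, dark slots in its roof). Hinged left seen from the robot; swings freely. Axes turn with this door: x into it, y towards its hinge (180 mm away), z up.
- bottle_mid (a point): Middle of the loose capped aluminium bottle to leave alone, 42 mm across, 97 mm tall, standing in front of the gap between the cupboards; this point is 48 mm above its foot, z up along it.

How it is judged:
By the outcome, as a careful person would: the job done as asked, in the order asked, and still so for the second after the job is handed in, with the robot touching nothing.
It also fails if it takes over 29 s, if anything falls off the work surface, if the arm or the gripper's body presses on something with over 40 N, if the wrist force passes 120 N, or if a joint passes its speed limit or range.

### The arm

A 6-joint arm with a two-finger parallel gripper is mounted at the origin on the work surface. World frame = base frame: x ahead of the robot, y to its left, z up, the work surface at z = 0. Lengths are in mm, angles in rad, forces in N, time in s.
With the tool pointing down it reaches from about 350 to 1000 mm from the base axis. Payload 7.1 kg.
Tool frame: the origin (TCP) lies midway between the tips of the shut fingers; the grasp point (between the pads) lies 19 mm behind it; z points along the fingers, y is the line along which they close (so a half turn about z gives the same grasp; the last joint's range is limited). The gripper opens to 85 mm and grips with 20 to 120 N. Pads are 22 mm wide; open, the fingers measure 114 mm over their backs; the gripper's body (76 mm by 85 mm) begins 54 mm behind the grasp point. The pads swing forward as they close: fully open they stand 13 mm farther back than shut.
Start: joints at [1.319, 0.423, 1.63, -0, 1.089, -0.019], TCP at [144.158, 608.131, 231.319] pointing down, gripper open.
Joint ranges: [-3, 3], [-0.9, 2.11], [0.09, 2.58], [-1.31, 4.45], [0.11, 2.69], [-2.54, 2.54]. Speed limits (rad/s): [2.39, 2.39, 3.01, 3.14, 3.14, 3.14].

### API

Orientations are given as a unit quaternion [w, x, y, z].
In Python, from workcell import manip gives the robot as it stands.
- The arm moves only by the tool apply_moves, never from a script. Its argument "rows" is a list of rows, each a list of 3 entries, a list of its own where there are three numbers: the opening, from 0 (shut) to 1 (fully open), then the shift along the world's x, y, z in cm, then the turn about the world's z in rad. In form: [[claw, [tx, ty, tz], roll], ...]. A call has 1 to 12 rows; each row shifts and turns the commanded pose from where the row before left it; what a row does not reach is not made up. A row lasts 1/12 s, in which the tool goes at most 41.7 mm and 7.16 degrees, less where a joint would pass 70% of its speed; a pose out of reach is approached as far as the arm can. A call with a gripper value outside its range is refused whole. The fingers move at their own pace and stop on an object; the grip force is fixed at half the most. Time passes only in rows, so rows that do not move let the fingers close. It gives the time, the measured TCP pose, the force, the opening and the grip force at its end, in the units of the state.
- manip.read_state(): the state, without advancing time (a new reading comes with each control period).
- manip.capture(name): name is "scene" or "top" or "wrist"; returns a dict with "color" (420x560x3 uint8, red, green, blue), "z_map" (420x560 float32, mm along the optical axis (not along the pixel's ray), 0 where there is no reading), "fx", "fy", "cx", "cy" (pixels), "origin" and "rotation" of the camera in the world; the wrist camera has in their place "hand_eye" (4x4, takes a point from camera to tool coordinates, whose origin is the TCP and whose axes are the flange's). Camera axes: x right, y down, z forward; pixel columns grow to the right and rows downward; lengths in mm; the calibration is good to about 2 mm. A picture is of the moment at which its call begins: read the wrist's pose just before it.
- manip.hand_in(): hands the job in; it is judged then, once.
Trained networks look in the newest picture that a camera, given by its name, has taken for a name from the list of things; names that differ only in an ending like _2 or _b are one class to them, and where a whole thing is asked for, a point or a joint stands for the part that bears it (a point fixed in the world has none). Each returns a list of dicts, best first, with "p" (0 to 1); they miss things now and then, are a little off and sometimes report something else, mostly with a low value. They report only what shows in the picture. A call takes as long as a camera call.
- manip.find_in(query, camera): "extent" ([left, top, right, bottom] in pixels, round what is visible of it).
- manip.regions_of(query, camera): "mask" (420x560 bool, what is visible of it) and "extent" ([left, top, right, bottom] in pixels, round what is visible of it).
The state is a dict: "time": time; "joint_positions": joint angles; "qd": joint speeds; "tau": joint torques, N m; "position": TCP position; "tool_rot": TCP orientation; "contact_force": force on the tool from outside, world axes, zero at the start; "torque": the same for the moment, N m; "opening": finger opening in mm; "gripper_force": force on a finger pad.
Only numpy, scipy, OpenCV 4.12 (cv2) and the standard library are available. Lean on these libraries where they do the work, as an engineer would, in place of code of your own. Each camera call takes 0.05 s, during which the arm holds its last target. There are 200 camera calls.

## Working session

There is one attempt and no reset: what is moved stays moved. The work goes in short steps, Python scripts to look and compute and a tool call to move; the robot and the scene stay as the last step left them, time stands still between calls to the robot, and variables do not carry over. Pictures are saved under pics/ and viewed, at most 10 in all, crops included, and the job is handed in when it is done.

Besides the shell and the picture viewer there is one more tool, called after "Emit:" as name([rows], argument=value, ...), one row to a line, values as JSON. apply_moves: Moves the arm, as the interface text tells. Its arguments: {"type":"object","properties":{"rows":{"type":"array","items":{"type":"array"}}},"required":["rows"]}

```bash
mkdir -p pics
cat > h.py <<'E'
from workcell import manip
import numpy as np, cv2
def cloud(c):
    z=c["z_map"]; v,u=np.mgrid[:z.shape[0],:z.shape[1]]
    P=np.stack([(u-c["cx"])/c["fx"]*z,(v-c["cy"])/c["fy"]*z,z],-1)
    W=P@np.array(c["rotation"]).T+np.array(c["origin"])
    W[z==0]=np.nan
    return W
E
python3 - <<'E'
from h import *
ims=[]
for n in("scene","top"):
    c=manip.capture(n); W=cloud(c); np.save(n+".npy",W)
    im=c["color"][:,:,::-1].copy(); print(n,c["origin"])
    for q in("store_door","store_push","airing_edge","bottle_mid"):
        for r in manip.regions_of(q,n)[:2]:
            m=r["mask"]; p=W[m]; p=p[~np.isnan(p[:,0])]
            print(q,round(r["p"],2),np.round(r["extent"]),m.sum(),np.percentile(p,[3,50,97],axis=0).round().tolist() if len(p) else None)
            np.save(f"{n}_{q}_{r['p']:.2f}.npy",m)
    cv2.imwrite(f"pics/{n}.png",im)
s=manip.read_state();print(s["time"],s["position"],s["tool_rot"])
E
```

```text
Traceback (most recent call last):
  File "h.py", line 6, in cloud
    W=P@np.array(c["rotation"]).T+np.array(c["origin"])
      ~^~~~~~~~~~~~~~~~~~~~~~~~~~
ValueError: matmul: Input operand 1 has a mismatch in its core dimension 0, with gufunc signature (n?,k),(k,m?)->(n?,m?) (size 4 is different from 3)
```

Rotation is a quaternion.

```bash
sed -i 's/np.array(c\["rotation"\]).T/R.from_quat(c["rotation"],scalar_first=True).as_matrix().T/; 2a from scipy.spatial.transform import Rotation as R' h.py
python3 - <<'E'
from h import *
for n in("scene","top"):
    c=manip.capture(n); W=cloud(c); np.save(n+".npy",W)
    im=c["color"][:,:,::-1].copy(); print(n,c["origin"])
    for q in("store_door","store_push","airing_edge","bottle_mid"):
        for r in manip.regions_of(q,n)[:2]:
            m=r["mask"]; p=W[m]; p=p[~np.isnan(p[:,0])]
            print(q,round(r["p"],2),np.round(r["extent"]),m.sum(),np.percentile(p,[3,50,97],axis=0).round().tolist() if len(p) else None)
            np.save(f"{n}_{q}_{r['p']:.2f}.npy",m)
    cv2.imwrite(f"pics/{n}.png",im)
s=manip.read_state();print(s["time"],s["position"],s["tool_rot"])
E
```

```text
scene [ 959.11798049  423.85877818 1056.84021341]
store_door 0.76 [160. 121. 223. 237.] 1507 [[483.0, -318.0, 30.0], [547.0, -238.0, 169.0], [578.0, -101.0, 199.0]]
store_push 0.7 [162. 124. 225. 235.] 1447 [[487.0, -315.0, 40.0], [548.0, -238.0, 168.0], [578.0, -101.0, 199.0]]
airing_edge 0.56 [308. 238. 363. 315.] 1786 [[468.0, 112.0, 20.0], [525.0, 170.0, 120.0], [559.0, 270.0, 154.0]]
bottle_mid 0.78 [300. 194. 314. 224.] 437 [[381.0, 3.0, 5.0], [402.0, 23.0, 59.0], [412.0, 36.0, 97.0]]
top [ 373.16576691    5.50371897 1056.61055336]
store_door 0.98 [323. 151. 465. 221.] 4196 [[489.0, -315.0, 10.0], [544.0, -223.0, 149.0], [577.0, -106.0, 199.0]]
store_push 0.58 [324. 155. 459. 221.] 4072 [[493.0, -314.0, 17.0], [544.0, -222.0, 150.0], [574.0, -106.0, 199.0]]
airing_edge 0.81 [127. 172. 230. 234.] 1568 [[465.0, 110.0, 15.0], [525.0, 178.0, 144.0], [558.0, 273.0, 155.0]]
bottle_mid 0.77 [265. 257. 280. 272.] 292 [[376.0, -2.0, 59.0], [392.0, 14.0, 69.0], [408.0, 30.0, 98.0]]
bottle_mid 0.49 [323. 152. 463. 220.] 4214 [[493.0, -317.0, 7.0], [544.0, -225.0, 148.0], [579.0, -107.0, 199.0]]
0.55 [144.17423464 608.1389424  231.33242998] [-1.58894273e-05  1.16163996e-01  9.93230047e-01  1.35905717e-05]
```

View pics/scene.png

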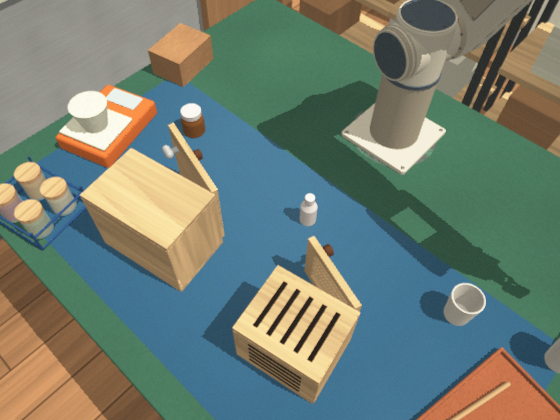

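View pics/top.png

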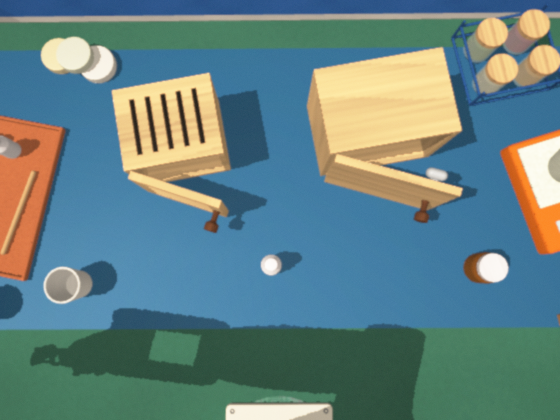

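The wide cupboard is on the right in the top view. Its hinge is near (335,158), its free edge near (460,190), and its knob at (422,212). The slatted cupboard is on the left, the bottle is at (271,265), and there is a jar at (490,268). A small white item at (436,174), between the door and the cupboard, needs checking.

Run:
```python
from h import *
W=np.load("top.npy"); im=cv2.imread("pics/top.png")
for (u,v) in [(433,173),(438,175),(442,176),(430,172),(445,172),(490,268),(422,215)]: print(u,v,W[v,u].round())
a=cv2.resize(im[120:240,310:500],None,fx=4,fy=4,interpolation=cv2.INTER_CUBIC)
cv2.imwrite("pics/crop.png",a)
# door top: z 190..203 in mask
m=np.zeros(W.shape[:2],bool); m[145:225,318:470]=1
p=W[m]; p=p[~np.isnan(p[:,0])]
t=p[(p[:,2]>190)]
import glob
M=np.load(glob.glob("top_store_door_0.98.npy")[0]); d=W[M]; d=d[(d[:,2]>192)&(d[:,2]<204)]
print("doortop",len(d),np.median(d[:,2])); r=cv2.minAreaRect(d[:,:2].astype(np.float32)); print(r, cv2.boxPoints(r).round())
# roof
q=W.reshape(-1,3); q=q[(q[:,2]>194)&(q[:,2]<206)&(q[:,1]<-50)&(q[:,1]>-330)&(q[:,0]>560)&(q[:,0]<800)]
r=cv2.minAreaRect(q[:,:2].astype(np.float32)); print("roof",r,cv2.boxPoints(r).round())
# outer face by RANSAC-lite from mask
d=W[M]; f=d[(d[:,2]<185)&(d[:,2]>20)]
f=f[np.isfinite(f).all(1)]
best=None;rng=np.random.default_rng(0)
for _ in range(500):
    a,b=f[rng.choice(len(f),2,False),:2]; n=np.array([b[1]-a[1],a[0]-b[0]]); L=np.linalg.norm(n)
    if L<60: continue
    n/=L; k=abs((f[:,:2]-a)@n)<3
    if best is None or k.sum()>best.sum(): best=k
g=f[best]; vx,vy,x0,y0=cv2.fitLine(g[:,:2].astype(np.float32),cv2.DIST_HUBER,0,.01,.01).ravel()
print("face dir",vx,vy,"pt",x0,y0,"ang",np.degrees(np.arctan2(vx,-vy)) ,best.sum(),len(f), g.min(0),g.max(0))
```

```text
433 173 [ 558. -287.  162.]
438 175 [ 554. -297.  160.]
442 176 [ 552. -304.  161.]
430 172 [ 560. -282.  162.]
445 172 [ 560. -310.  160.]
490 268 [ 383. -417.   81.]
422 215 [ 487. -283.   98.]
doortop 1135 196.86753714225847
((548.2830810546875, -212.67291259765625), (229.18572998046875, 16.644977569580078), 73.75997161865234) [[ 508. -320.]
 [ 524. -325.]
 [ 588. -105.]
 [ 572. -100.]]
roof ((665.525146484375, -201.1203155517578), (204.23817443847656, 240.92156982421875), 10.01258659362793) [[ 544. -100.]
 [ 586. -338.]
 [ 787. -302.]
 [ 745.  -65.]]
face dir 0.2780276 0.9605731 pt 542.06647 -208.62418 ang 163.85747 2239 2683 [ 509.43915797 -321.20745021   20.0862311 ] [ 577.1049386  -100.39602881  184.82131994]
```

View pics/crop.png

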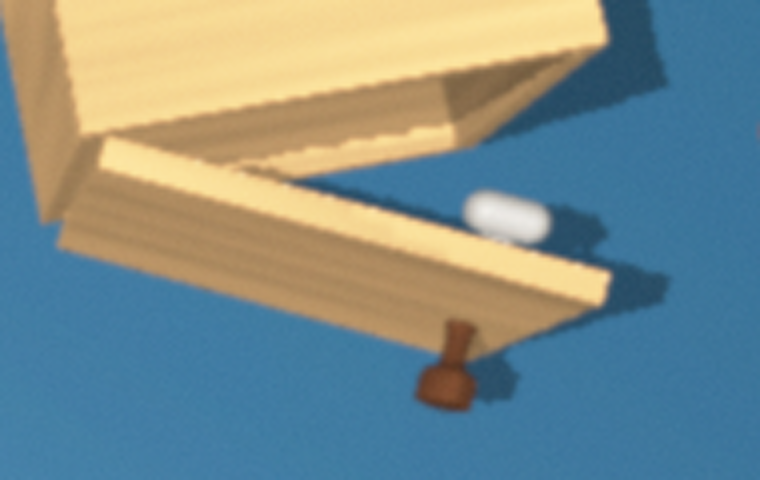

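The white item is a roller: it sits at z≈160 on the door's inner side, so it belongs to the door.

| Quantity | Value |
|---|---|
| Hinge line | ≈(572,-100) |
| Opening | ≈0.46 rad |
| Push point now | ≈(519,-283,178) |
| Push point when shut | ≈(605,-287) |

These agree with the given sizes, so I'm moving now, high over everything.

Emit:
apply_moves([
  [0, [2.2, -2.6, 0.2], 0],
  [0, [2.2, -2.6, 0.2], 0],
  [0, [2.2, -2.6, 0.2], 0],
  [0, [2.2, -2.6, 0.2], 0],
  [0, [2.2, -2.6, 0.2], 0],
  [0, [2.2, -2.6, 0.2], 0],
  [0, [2.2, -2.6, 0.2], 0],
  [0, [2.2, -2.6, 0.2], 0],
  [0, [2.2, -2.6, 0.2], 0],
  [0, [2.2, -2.6, 0.2], 0],
  [0, [2.2, -2.6, 0.2], 0],
  [0, [2.2, -2.6, 0.2], 0],
])

```text
time: 1.55
position: [409.1, 294.8, 255.7]
tool_rot: [0.0, 0.116, 0.993, 0.0]
contact_force: [1.3, -0.2, -0.4]
opening: 0.2
gripper_force: 0.0
```

Emit:
apply_moves([
  [0, [0.3, -3.4, 0], 0],
  [0, [0.3, -3.4, 0], 0],
  [0, [0.3, -3.4, 0], 0],
  [0, [0.3, -3.4, 0], 0],
  [0, [0.3, -3.4, 0], 0],
  [0, [0.3, -3.4, 0], 0],
  [0, [0.3, -3.4, 0], 0],
  [0, [0.3, -3.4, 0], 0],
  [0, [0.3, -3.4, 0], 0],
  [0, [0.3, -3.4, 0], 0],
  [0, [0.3, -3.4, 0], 0],
  [0, [0.3, -3.4, 0], 0],
])

```text
time: 2.55
position: [444.1, -113.6, 255.6]
tool_rot: [0.0, 0.116, 0.993, -0.0]
contact_force: [1.2, -0.3, 1.0]
opening: 0.1
gripper_force: 0.0
```

```bash
python3 -c "
from h import *
s=manip.read_state();print(s['time'],s['position'],s['tool_rot'],s['joint_positions'],s['contact_force'],s['opening'])"
```

```text
2.55 [ 444.05729049 -113.63780357  255.62836822] [ 3.78700070e-04  1.16207672e-01  9.93224865e-01 -3.69858904e-05] [-2.76527300e-01  1.42142681e-01  1.96180131e+00  5.53928392e-05
  1.03688915e+00 -1.61441013e+00] [ 1.16322761 -0.25177504  0.96658891] 0.05751162816433871
```

Emit:
apply_moves([
  [0, [0.2, -2.9, 0], 0.06],
  [0, [0.2, -2.9, 0], 0.06],
  [0, [0.2, -2.9, 0], 0.06],
  [0, [0.2, -2.9, 0], 0.06],
  [0, [0.2, -2.9, 0], 0.06],
  [0, [0.2, -2.9, 0], 0.06],
  [0, [0, 0, -1.8], 0],
  [0, [0, 0, -1.8], 0],
  [0, [0, 0, -1.8], 0],
  [0, [0, 0, -1.8], 0],
  [0, [0, 0, -1.8], 0],
  [0, [0, 0, 0], 0],
])

```text
time: 3.55
position: [454.3, -284.7, 162.3]
tool_rot: [-0.002, -0.063, 0.998, 0.002]
contact_force: [-0.7, 0.4, -0.3]
opening: -0.2
gripper_force: 0.0
```

Emit:
apply_moves([
  [0, [1, 0, 0], 0],
  [0, [1, 0, 0], 0],
  [0, [1, 0, 0], 0],
  [0, [1, 0, 0], 0],
  [0, [0.5, 0, 0], 0],
  [0, [0.5, 0, 0], 0],
  [0, [0.5, 0, 0], 0],
  [0, [0.5, 0, 0], 0],
  [0, [0.5, 0, 0], 0],
  [0, [0.5, 0, 0], 0],
  [0, [0.5, 0, 0], 0],
  [0, [0.5, 0, 0], 0],
])

```text
time: 4.55
position: [536.5, -285.9, 165.3]
tool_rot: [-0.0, -0.064, 0.998, 0.0]
contact_force: [-0.6, -1.1, 0.1]
opening: -0.1
gripper_force: 0.2
```

Emit:
apply_moves([
  [0, [0.4, 0, 0], 0],
  [0, [0.4, 0, 0], 0],
  [0, [0.4, 0, 0], 0],
  [0, [0.4, 0, 0], 0],
  [0, [0.4, 0, 0], 0],
  [0, [0.4, 0, 0], 0],
  [0, [0.4, 0, 0], 0],
  [0, [0.4, 0, 0], 0],
])

```text
time: 5.22
position: [568.5, -285.8, 165.3]
tool_rot: [-0.0, -0.064, 0.998, 0.0]
contact_force: [-1.2, 0.2, -0.1]
opening: 0.1
gripper_force: 0.2
```

Emit:
apply_moves([
  [0, [0.25, 0, 0], 0],
  [0, [0.25, 0, 0], 0],
  [0, [0.25, 0, 0], 0],
  [0, [0.25, 0, 0], 0],
])

```text
time: 5.55
position: [576.8, -285.5, 165.2]
tool_rot: [-0.002, -0.064, 0.998, 0.001]
contact_force: [-6.0, 1.8, 4.5]
opening: -0.3
gripper_force: 2.7
```

Emit:
apply_moves([
  [0, [0.25, 0, 0], 0],
  [0, [0.25, 0, 0], 0],
  [0, [0.25, 0, 0], 0],
  [0, [0, 0, 0], 0],
])

```text
time: 5.88
position: [586.5, -286.0, 165.4]
tool_rot: [0.001, -0.064, 0.998, -0.0]
contact_force: [-1.5, 0.6, 1.4]
opening: 0.1
gripper_force: 0.0
```

The force rose to about 8 N and then dropped, so it has probably snapped. I'll press lightly to confirm.

Emit:
apply_moves([
  [0, [0.2, 0, 0], 0],
  [0, [0.2, 0, 0], 0],
  [0, [0.1, 0, 0], 0],
  [0, [0, 0, 0], 0],
])

```text
time: 6.22
position: [591.1, -286.0, 165.4]
tool_rot: [0.0, -0.064, 0.998, -0.0]
contact_force: [0.5, 0.1, -0.2]
opening: 0.1
gripper_force: 0.0
```

Emit:
apply_moves([
  [0, [-1.0, 0, 0], 0],
  [0, [-2.0, 0, 0], 0],
  [0, [-2.5, 0, 0], 0],
  [0, [-2.5, 0, 0], 0],
  [0, [-2.5, 0, 0], 0],
  [0, [-2.5, 0, 0.5], 0],
  [0, [0, 0, 2.0], 0],
  [0, [0, 0, 2.0], 0],
  [0, [0, 0, 0], 0],
])

```text
time: 6.97
position: [461.3, -287.1, 213.9]
tool_rot: [0.002, -0.063, 0.998, -0.002]
contact_force: [1.6, -0.1, 0.3]
opening: 0.2
gripper_force: 0.0
```

Run:
```python
from h import *
W0=np.load("top.npy")
c=manip.capture("top"); W=cloud(c); im=c["color"][:,:,::-1].copy(); cv2.imwrite("pics/after.png",im)
for q in("store_door","airing_edge","bottle_mid"):
    for r in manip.regions_of(q,"top")[:1]:
        p=W[r["mask"]]; print(q,r["p"],np.round(r["extent"]),np.nanpercentile(p,[3,50,97],axis=0).round().tolist())
        if q=="store_door":
            f=p[(p[:,2]<185)&(p[:,2]>110)]; 
            vx,vy,x0,y0=cv2.fitLine(f[:,:2].astype(np.float32),cv2.DIST_HUBER,0,.01,.01).ravel(); print(vx,vy,x0,y0,"angle",np.arctan2(vx,-vy))
```

```text
store_door 0.85 [321. 128. 461. 181.] [[574.0, -320.0, 9.0], [594.0, -216.0, 148.0], [618.0, -100.0, 199.0]]
0.17044938 -0.98536646 594.8689 -224.59056 angle 0.17128569
airing_edge 0.93 [129. 172. 230. 232.] [[467.0, 110.0, 8.0], [524.0, 175.0, 144.0], [557.0, 270.0, 155.0]]
```

View pics/after.png

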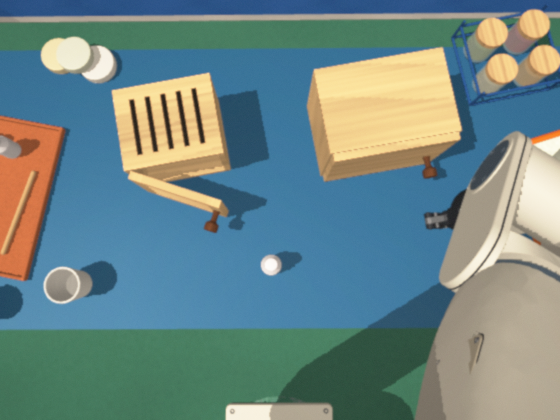

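The door is flush with the cupboard: its face is at 0.171 rad and the cupboard's yaw is 0.175. The bottle at (271,265) and the slatted door at (129–230, 172–232) have not moved, and the gripper is clear of everything.

```bash
python3 -c "
from workcell import manip
print(manip.hand_in())"
```

```text
the job is handed in; nothing more can be done
None
```

The wide plain cupboard's door is shut flush and stayed shut after I backed the arm away; the slatted door and the bottle look unmoved in the top camera, and the job is handed in at about 7 s.

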